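# Pack a heatsink and its fan, heaviest part lowest

## Task

Pack the spare cooler into the blue box with the heavy part lowest: first put the finned aluminium heatsink into the box, lying flat on the floor with its fins up, then lay the light black fan flat on top of the fins, centred on the heatsink. Set both parts down rather than dropping them, and leave the white fan where it is.

Things in the scene. Friction and masses are not known exactly. Their poses are not given: they have to be found in the camera images.
- box: open blue plastic box, outside 200 x 160 mm (its x, y) and 75 mm high, walls and floor 5 mm thick (inside 190 x 150 mm, 70 mm deep), with a rim lip that sticks out 6 mm all round; it stands fixed on a thin black mat, open side up. Origin at the centre of the underside, on the bench top; z up; the inner floor is 5 mm above the origin
- heatsink: bare aluminium heatsink, 90 mm long (x), 60 mm wide (y), 40 mm high (z), about 0.4 kg: a base slab 14 mm thick with seven 3 mm fins standing up on it, running along x; the outer fins are flush with the long sides, so it can be gripped across its 60 mm width. It starts flat on the bench, fins up. Origin at the centre of the underside
- black_fan: black plastic axial fan, square frame 60 x 60 mm (x, y), 25 mm thick (z), with flat outer sides, about 0.09 kg. It starts lying flat on the bench. Origin at the centre of the underside
- white_fan: white fan of the same shape and size as the black one, lying flat on the bench: not wanted, it stays where it is. Origin at the centre of the underside

How it is judged:
By the outcome, as a careful person would: the job done as asked, in the order asked, and still so for the second after the job is handed in, with the robot touching nothing.
It also fails if it takes over 64 s, if anything falls off the work surface, if the arm or the gripper's body presses on something with over 40 N, if the wrist force passes 120 N, or if a joint passes its speed limit or range.

## Robot

A 6-joint arm with a two-finger parallel gripper is mounted at the origin on the work surface. World frame = base frame: x ahead of the robot, y to its left, z up, the work surface at z = 0. Lengths are in m, angles in rad, forces in N, time in s.
With the tool pointing down it reaches from about 0.275 to 0.975 m from the base axis. Payload 8.4 kg.
Tool frame: the origin (TCP) lies between the finger pads; the fingertips stand r.tip_extent ahead of it and the grasp point (between the pads) lies 8 mm behind it (r.tip_extent is the distance from the TCP to the fingertips, in m); z points along the fingers, y is the line along which they close (so a half turn about z gives the same grasp; the last joint's range is limited). The gripper opens to 92 mm and grips with 3 to 60 N. Pads are 20 mm wide; open, the fingers measure 128 mm over their backs; the gripper's body (75 mm by 189 mm) begins 69 mm behind the grasp point.
Start: joints at [-1.198, 0.353, 1.633, -0, 1.155, -0.002], TCP at [0.229, -0.582, 0.226] pointing down, gripper open.
Joint ranges: [-2.63, 2.63], [-0.92, 2.1], [0.06, 2.66], [-1.3, 4.44], [0, 2.69], [-3.02, 3.02]. Speed limits (rad/s): [2.22, 2.22, 2.79, 3.14, 3.14, 3.14].

## Interface

Orientations are given as a unit quaternion [w, x, y, z].
In Python, from bench import r, get_image, camera_info gives the robot as it stands.
- The arm moves only by the shell command python3 -m jog 'ROWS' [OPENING] [FORCE]. ROWS is JSON, a list of rows, each an object with "xyz": the shift along the tool's x, y, z scaled (see below), a list of three; "turn": the turn about the tool's z scaled (see below). A call has exactly 10 rows; each row is the pose to reach, as a shift and turn from the pose commanded when the call began, along the tool's axes at that moment; what a row does not reach only later rows make up. The controller multiplies each number of a shift by 0.4 m and each number of a turn by 90 degrees. A row lasts 1/8 s, in which the tool goes at most 62.5 mm and 10.7 degrees, less where a joint would pass 70% of its speed; a pose out of reach is approached as far as the arm can. A call with a number of a shift or a turn outside -1 to 1 is refused whole. A call with a gripper value outside its range is refused whole. OPENING is the closure, from 0 (fully open) to 1 (shut), set as the call begins (- or left out, the last holds). The fingers move at their own pace and stop on an object; FORCE is the grip in N (left out, the last holds). Time passes only in rows, so rows that repeat a pose let the fingers close, or fill a call up. It gives the time, the measured TCP pose, the force, the opening and the grip force at its end, in the units of the state.
- r.read_state(): the state, without advancing time (a new reading comes with each control period).
- get_image(name): name is "scene" or "top" or "wrist"; returns (picture, depth): 480x640x3 uint8, red, green, blue; 480x640 float32, m along the optical axis (not along the pixel's ray), 0 where there is no reading.
- camera_info(name): a dict with "vertical_fov" (degrees; the focal length in pixels is half the picture's height over the tangent of half this angle, whatever the lens; pixels are square), "cx", "cy" (the principal point, pixels), "pose" (4x4, takes a point from camera to world coordinates). Camera axes: x right, y down, z forward; pixel columns grow to the right and rows downward; lengths in m; the calibration is good to about 2 mm. A picture is of the moment at which its call begins: read the wrist's pose just before it. camera_info takes no time and is no camera call; for the wrist camera it gives the pose at the moment of the call.
- r.close_job(): hands the job in; it is judged then, once.
The state is a dict: "time": time; "qpos": joint angles; "qvel": joint speeds; "joint_torque": joint torques, N m; "ee_pos": TCP position; "tcp_rot": TCP orientation; "contact_force": force on the tool from outside, world axes, zero at the start; "wrist_torque": the same for the moment, N m; "width": opening from 0.0 (shut) to 1.0 (fully open); "finger_force": force on a finger pad.
Only numpy, scipy, OpenCV 4.12 (cv2) and the standard library are available. Lean on these libraries where they do the work, as an engineer would, in place of code of your own. Each camera call takes 0.05 s, during which the arm holds its last target. There are 200 camera calls.

## Working session

There is one attempt and no reset: what is moved stays moved. The work goes in short steps, Python scripts to look and compute and a shell command to move; the robot and the scene stay as the last step left them, time stands still between calls to the robot, and variables do not carry over. Pictures are saved under pics/ and viewed, at most 10 in all, crops included, and the job is handed in when it is done.

```bash
ls; mkdir -p pics; python3 - <<'E'
from bench import r,get_image,camera_info
import cv2,numpy as np
s=r.read_state();print({k:np.round(v,3) for k,v in s.items()},r.tip_extent)
for n in("top","scene"):
    p,d=get_image(n);cv2.imwrite(f"pics/{n}0.png",p[:,:,::-1]);np.save(f"pics/{n}0.npy",d)
    c=camera_info(n);print(n,c["vertical_fov"],c["cx"],c["cy"],np.round(c["pose"],3).tolist(), [k for k in c],(d>0).mean())
E
```

```text
pics
{'time': np.float64(0.0), 'qpos': array([-1.198,  0.354,  1.634,  0.   ,  1.155, -0.002]), 'qvel': array([-0.   ,  0.   ,  0.   ,  0.001,  0.002, -0.   ]), 'joint_torque': array([ 0.0000e+00, -5.9384e+01, -3.3421e+01,  7.0000e-02,  2.3000e-02,
       -0.0000e+00]), 'ee_pos': array([ 0.229, -0.581,  0.225]), 'tcp_rot': array([-0.001,  0.982,  0.186, -0.   ]), 'contact_force': array([-0.392, -0.336,  0.125]), 'wrist_torque': array([-0.044,  0.006, -0.019]), 'finger_force': np.float64(0.0), 'width': np.float64(0.999)} 0.011
top 56.761320439395156 323.00944654978287 241.3587582278194 [[-0.024, -0.992, 0.126, 0.439], [-1.0, 0.024, -0.001, -0.035], [-0.002, -0.126, -0.992, 0.842], [0.0, 0.0, 0.0, 1.0]] ['vertical_fov', 'cx', 'cy', 'pose'] 0.9959016927083333
scene 47.2057065738262 320.8626496612581 238.73911434433637 [[0.264, 0.616, -0.742, 1.238], [0.964, -0.156, 0.213, -0.225], [0.015, -0.772, -0.635, 0.643], [0.0, 0.0, 0.0, 1.0]] ['vertical_fov', 'cx', 'cy', 'pose'] 0.9960611979166667
```

View pics/top0.png

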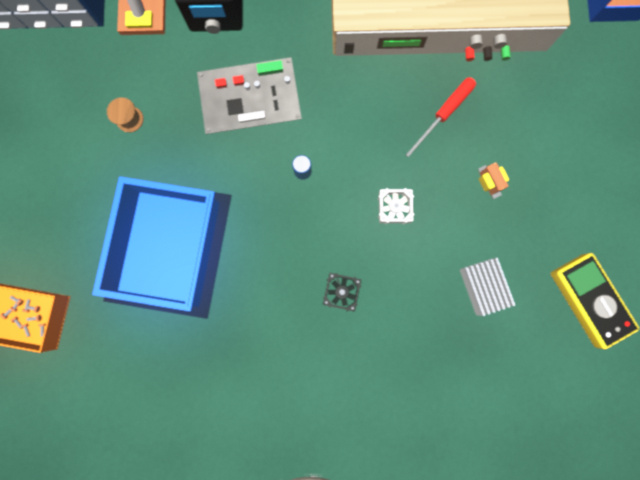

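View pics/scene0.png

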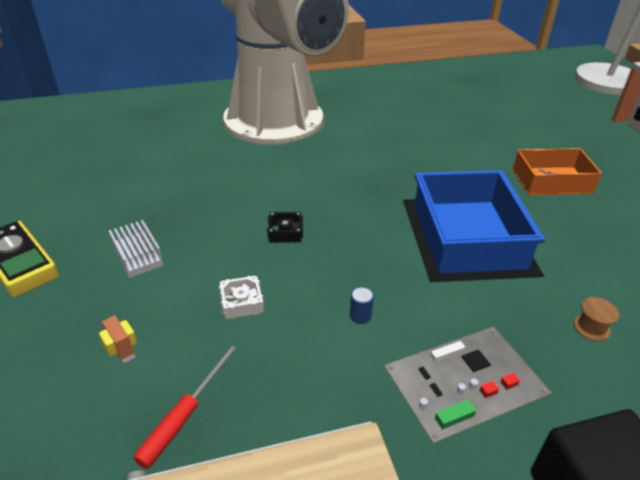

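The top view shows the box at about (157,243), black fan at (342,292), white fan at (396,206) and heatsink at (488,287). The scene view agrees: fins up, and the arm out of the way.

```bash
cat > h.py <<'E'
import numpy as np,cv2
from bench import r,get_image,camera_info
def cloud(d,c):
    f=240/np.tan(np.radians(c["vertical_fov"])/2)
    v,u=np.mgrid[:480,:640]
    P=np.stack([(u-c["cx"])/f*d,(v-c["cy"])/f*d,d],-1)
    T=np.array(c["pose"]);W=P@T[:3,:3].T+T[:3,3];W[d<=0]=np.nan
    return W
def rect(W,m,name):
    p=W[m][:,:2].astype(np.float32);z=W[m][:,2]
    (c,s,a)=cv2.minAreaRect(p);print(name,m.sum(),"c",np.round(c,4),"size",np.round(s,4),"ang",round(a,1),"z",np.round(np.percentile(z,[5,50,95]),4))
def proj(X,c):
    f=240/np.tan(np.radians(c["vertical_fov"])/2);T=np.array(c["pose"])
    q=T[:3,:3].T@(np.array(X)-T[:3,3]);return np.round([c["cx"]+f*q[0]/q[2],c["cy"]+f*q[1]/q[2]],1)
def tool():
    from scipy.spatial.transform import Rotation as R
    s=r.read_state();q=s["tcp_rot"];M=R.from_quat([q[1],q[2],q[3],q[0]]).as_matrix();return np.array(s["ee_pos"]),M,s
def goto(xyz,yaw=None):
    "scaled shift (and turn so tool y lies along yaw deg, mod 180)"
    p,M,s=tool();print("t",round(s["time"],2),"p",np.round(p,4),"shift m",np.round(M.T@(np.array(xyz)-p),4),"scaled",np.round(M.T@(np.array(xyz)-p)/.4,4))
    ya=np.degrees(np.arctan2(M[1,1],M[0,1]))
    print("tool y yaw",round(ya,2),"tilt",np.round(M[:,2],4),"q6",round(s["qpos"][5],3))
    if yaw is not None:
        d=(yaw-ya+90)%180-90;print("world yaw change",round(d,2),"turn scaled",round(-d/90,4),"(tool z down)")
E
python3 - <<'E'
from h import *
for n in("top","scene"):
    c=camera_info(n);d=np.load(f"pics/{n}0.npy");im=cv2.imread(f"pics/{n}0.png");W=cloud(d,c)
    hsv=cv2.cvtColor(im,cv2.COLOR_BGR2HSV)
    seeds={"top":dict(heat=(488,287,45),black=(342,292,32),white=(396,206,32),box=(157,243,90)),"scene":dict(heat=(136,248,45),black=(286,227,30),white=(242,297,35),box=(477,220,80))}[n]
    g=(hsv[...,0]>60)&(hsv[...,0]<95)&(hsv[...,1]>60)
    print(n,"bench z",np.nanmedian(W[g][:,2]))
    for k,(u,v,R) in seeds.items():
        w=np.zeros((480,640),bool);w[v-R:v+R,u-R:u+R]=1
        z=W[...,2]; zt=dict(heat=.04,black=.025,white=.025,box=.075)[k]
        rect(W,w&(abs(z-zt)<.008),k)
        if k=="box":
            rect(W,w&(abs(z-.005)<.005)&(hsv[...,0]>100)&(hsv[...,0]<120)&(hsv[...,1]>150),"floor")
        else:
            # ray/colour check on top plane
            rect(W,w&(z>.008),k+" all>8mm")
E
```

```text
top bench z 6.18225141792994e-05
heat 1144 c [ 0.4522 -0.3351] size [0.0901 0.0617] ang 16.5 z [0.0328 0.0386 0.0417]
heat all>8mm 1947 c [ 0.4522 -0.335 ] size [0.0901 0.0618] ang 16.6 z [0.0188 0.0344 0.0413]
black 567 c [ 0.4491 -0.0689] size [0.0638 0.0631] ang 75.9 z [0.019  0.0245 0.0271]
black all>8mm 815 c [ 0.4491 -0.0689] size [0.0638 0.0631] ang 75.9 z [0.0112 0.0233 0.0269]
white 584 c [ 0.607 -0.176] size [0.065  0.0634] ang 88.7 z [0.0183 0.0239 0.0272]
white all>8mm 893 c [ 0.607 -0.176] size [0.065  0.0634] ang 88.7 z [0.0108 0.022  0.0267]
box 3005 c [0.5423 0.2586] size [0.1741 0.2124] ang 79.3 z [0.0694 0.0738 0.0766]
floor 2584 c [0.5502 0.2794] size [0.2059 0.2351] ang 79.4 z [0.0017 0.0051 0.0082]
scene bench z 0.00023760036823505803
heat 667 c [ 0.4543 -0.3349] size [0.0938 0.0604] ang 16.2 z [0.0332 0.0392 0.0415]
heat all>8mm 1632 c [ 0.4544 -0.3349] size [0.0946 0.0606] ang 16.5 z [0.012  0.0275 0.0409]
black 596 c [ 0.4516 -0.0687] size [0.0653 0.0663] ang 79.1 z [0.0177 0.0235 0.0266]
black all>8mm 893 c [ 0.4517 -0.069 ] size [0.0654 0.0665] ang 78.3 z [0.0102 0.021  0.0262]
white 844 c [ 0.6104 -0.1757] size [0.0648 0.0663] ang 88.5 z [0.0176 0.0235 0.0263]
white all>8mm 1295 c [ 0.6104 -0.1758] size [0.0652 0.0661] ang 88.8 z [0.01   0.0209 0.026 ]
box 2372 c [0.543  0.2585] size [0.1744 0.2175] ang 79.4 z [0.0681 0.0735 0.0765]
floor 2670 c [0.4914 0.2997] size [0.2235 0.3225] ang 79.1 z [0.0027 0.0055 0.0087]
```

```bash
python3 - <<'E'
from h import *
goto([.453,-.335,.16],106.5)
E
```

```text
t 0.1 p [ 0.2286 -0.5812  0.225 ] shift m [ 0.2989 -0.1469  0.0651] scaled [ 0.7473 -0.3673  0.1629]
tool y yaw -68.53 tilt [-4.0e-04  1.1e-03 -1.0e+00] q6 -0.002
world yaw change -4.97 turn scaled 0.0553 (tool z down)
```

```bash
python3 -m jog '[{"xyz":[0.08,-0.04,0],"turn":0},{"xyz":[0.18,-0.09,0.01],"turn":0.01},{"xyz":[0.3,-0.15,0.03],"turn":0.02},{"xyz":[0.42,-0.21,0.06],"turn":0.03},{"xyz":[0.54,-0.27,0.1],"turn":0.04},{"xyz":[0.64,-0.32,0.13],"turn":0.05},{"xyz":[0.71,-0.35,0.15],"turn":0.055},{"xyz":[0.747,-0.367,0.163],"turn":0.055},{"xyz":[0.747,-0.367,0.163],"turn":0.055},{"xyz":[0.747,-0.367,0.163],"turn":0.055}]' 0
python3 - <<'E'
from h import *
c=camera_info("wrist");p,d=get_image("wrist");cv2.imwrite("pics/w1.png",p[:,:,::-1]);W=cloud(d,c)
z=W[...,2];m=(abs(z-.04)<.008)&(abs(W[...,0]-.453)<.08)&(abs(W[...,1]+.335)<.08)
rect(W,m,"heat");print("tcp px",proj([.453,-.335,.04],c))
goto([.453,-.335,.015],106.5)
E
```

```text
time: 1.35
ee_pos: [0.4526, -0.3364, 0.1606]
tcp_rot: [0.0, 0.99, 0.144, -0.0]
contact_force: [-0.7, 0.4, -0.3]
width: 1.002
finger_force: 0.0
heat 2793 c [ 0.4532 -0.3349] size [0.0902 0.0602] ang 16.5 z [0.0351 0.0397 0.0409]
tcp px [315.1 239.2]
t 1.4 p [ 0.4526 -0.3365  0.1607] shift m [ 0.0009 -0.0014  0.1457] scaled [ 0.0022 -0.0035  0.3642]
tool y yaw -73.53 tilt [ 1.e-04 -4.e-04 -1.e+00] q6 0.642
world yaw change 0.03 turn scaled -0.0003 (tool z down)
```

View pics/w1.png

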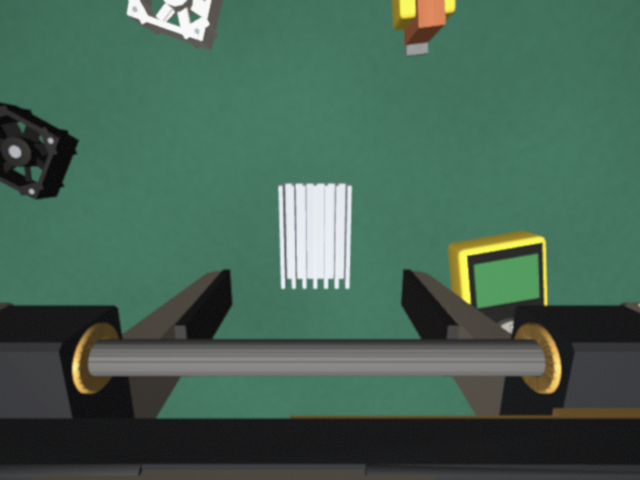

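The wrist view shows the heatsink at (315,235), squarely between the open fingers, with nothing in the fingers' way.

```bash
python3 -m jog '[{"xyz":[0,0,0.04]},{"xyz":[0,-0.002,0.11]},{"xyz":[0.002,-0.003,0.19]},{"xyz":[0.002,-0.003,0.26]},{"xyz":[0.002,-0.003,0.31]},{"xyz":[0.002,-0.003,0.34]},{"xyz":[0.002,-0.003,0.355]},{"xyz":[0.002,-0.003,0.364]},{"xyz":[0.002,-0.003,0.364]},{"xyz":[0.002,-0.003,0.364]}]' 0 
python3 -m jog '[{"xyz":[0,0,0]},{"xyz":[0,0,0]},{"xyz":[0,0,0]},{"xyz":[0,0,0]},{"xyz":[0,0,0]},{"xyz":[0,0,0]},{"xyz":[0,0,0]},{"xyz":[0,0,0]},{"xyz":[0,0,0]},{"xyz":[0,0,0]}]' 1 40
```

```text
validation failed for argument at $[0]...
validation failed for argument at $[0]...
```

```bash
python3 -m jog '[{"xyz":[0,0,0.04],"turn":0},{"xyz":[0,-0.002,0.11],"turn":0},{"xyz":[0.002,-0.003,0.19],"turn":0},{"xyz":[0.002,-0.003,0.26],"turn":0},{"xyz":[0.002,-0.003,0.31],"turn":0},{"xyz":[0.002,-0.003,0.34],"turn":0},{"xyz":[0.002,-0.003,0.355],"turn":0},{"xyz":[0.002,-0.003,0.364],"turn":0},{"xyz":[0.002,-0.003,0.364],"turn":0},{"xyz":[0.002,-0.003,0.364],"turn":0}]' 0 
```

```text
time: 2.65
ee_pos: [0.4539, -0.3345, 0.0153]
tcp_rot: [0.0, 0.99, 0.144, 0.0]
contact_force: [-0.4, -0.6, -0.0]
width: 1.001
finger_force: 0.0
```

```bash
python3 -m jog '[{"xyz":[0,0,0],"turn":0},{"xyz":[0,0,0],"turn":0},{"xyz":[0,0,0],"turn":0},{"xyz":[0,0,0],"turn":0},{"xyz":[0,0,0],"turn":0},{"xyz":[0,0,0],"turn":0},{"xyz":[0,0,0],"turn":0},{"xyz":[0,0,0],"turn":0},{"xyz":[0,0,0],"turn":0},{"xyz":[0,0,0],"turn":0}]' 1 40
```

```text
time: 3.9
ee_pos: [0.4536, -0.3343, 0.0148]
tcp_rot: [0.0, 0.99, 0.144, 0.0]
contact_force: [-0.2, 0.5, 1.9]
width: 0.65
finger_force: 40.0
```

```bash
python3 -m jog '[{"xyz":[0,0,-0.01],"turn":0},{"xyz":[0,0,-0.04],"turn":0},{"xyz":[0,0,-0.09],"turn":0},{"xyz":[0,0,-0.15],"turn":0},{"xyz":[0,0,-0.21],"turn":0},{"xyz":[0,0,-0.27],"turn":0},{"xyz":[0,0,-0.31],"turn":0},{"xyz":[0,0,-0.34],"turn":0},{"xyz":[0,0,-0.35],"turn":0},{"xyz":[0,0,-0.35],"turn":0}]' 
python3 - <<'E'
from h import *
s=r.read_state();print(s["width"],s["finger_force"],s["contact_force"])
goto([.5426,.2585,.155],79.35)
E
```

```text
time: 5.15
ee_pos: [0.4534, -0.3341, 0.1545]
tcp_rot: [-0.0, 0.99, 0.144, -0.0]
contact_force: [0.4, -0.0, -4.7]
width: 0.651
finger_force: 40.0
0.6511675650121077 39.99995693564415 [ 0.37118284 -0.01825481 -4.67533339]
t 5.15 p [ 0.4534 -0.3341  0.1545] shift m [ 2.541e-01 -5.428e-01 -3.000e-04] scaled [ 6.3520e-01 -1.3569e+00 -8.0000e-04]
tool y yaw -73.48 tilt [-3.e-04  3.e-04 -1.e+00] q6 0.645
world yaw change -27.17 turn scaled 0.3019 (tool z down)
```

```bash
python3 -m jog '[{"xyz":[0.01,-0.02,0],"turn":0},{"xyz":[0.03,-0.07,0],"turn":0.01},{"xyz":[0.07,-0.15,0],"turn":0.03},{"xyz":[0.12,-0.25,0],"turn":0.06},{"xyz":[0.17,-0.36,0],"turn":0.1},{"xyz":[0.22,-0.47,0],"turn":0.14},{"xyz":[0.27,-0.58,0],"turn":0.18},{"xyz":[0.32,-0.69,0],"turn":0.22},{"xyz":[0.37,-0.8,0],"turn":0.25},{"xyz":[0.42,-0.9,0],"turn":0.28}]' 
python3 - <<'E'
from h import *
goto([.5426,.2585,.155],79.35)
E
```

```text
time: 6.4
ee_pos: [0.5116, 0.0608, 0.1543]
tcp_rot: [0.0, 0.997, -0.076, -0.0]
contact_force: [1.1, 0.7, -3.5]
width: 0.649
finger_force: 40.0
t 6.4 p [0.5116 0.0608 0.1543] shift m [ 0.0006 -0.2001 -0.0008] scaled [ 0.0015 -0.5004 -0.0019]
tool y yaw -98.74 tilt [-1.e-03  1.e-04 -1.e+00] q6 1.839
world yaw change -1.91 turn scaled 0.0212 (tool z down)
```

```bash
python3 -m jog '[{"xyz":[0,-0.09,0],"turn":0},{"xyz":[0,-0.17,0],"turn":0.01},{"xyz":[0,-0.25,0],"turn":0.02},{"xyz":[0,-0.33,0],"turn":0.021},{"xyz":[0.001,-0.4,0],"turn":0.021},{"xyz":[0.001,-0.45,0],"turn":0.021},{"xyz":[0.001,-0.485,0],"turn":0.021},{"xyz":[0.001,-0.5,0],"turn":0.021},{"xyz":[0.001,-0.5,0],"turn":0.021},{"xyz":[0.001,-0.5,0],"turn":0.021}]' 
python3 - <<'E'
from h import *
c=camera_info("wrist");p,d=get_image("wrist");cv2.imwrite("pics/w2.png",p[:,:,::-1]);W=cloud(d,c);z=W[...,2]
rect(W,(abs(z-.075)<.005),"rim")
p_,d=get_image("top");cv2.imwrite("pics/t2.png",p_[:,:,::-1])
goto([.5426,.2585,.0205],79.35)
E
```

```text
time: 7.65
ee_pos: [0.5426, 0.2556, 0.1547]
tcp_rot: [0.0, 0.996, -0.092, -0.0]
contact_force: [-0.1, -0.5, -4.2]
width: 0.652
finger_force: 40.0
rim 10582 c [0.5424 0.2591] size [0.1729 0.2132] ang 79.3 z [0.0716 0.0734 0.0755]
t 7.75 p [0.5427 0.2557 0.1548] shift m [-0.0006 -0.0028  0.1343] scaled [-0.0016 -0.0069  0.3358]
tool y yaw -100.6 tilt [-1.e-04 -2.e-04 -1.e+00] q6 2.194
world yaw change -0.05 turn scaled 0.0005 (tool z down)
```

View pics/w2.png

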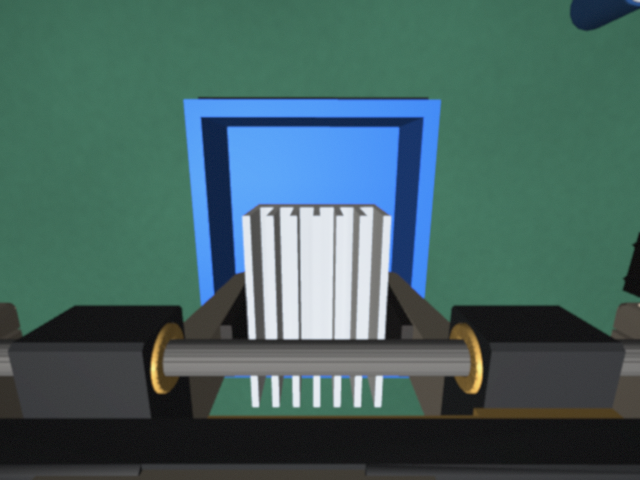

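The wrist view shows the heatsink held level between the fingers, centred over the box opening (about x 315), with the rim clear on all sides.

```bash
python3 -m jog '[{"xyz":[0,-0.004,0.02],"turn":0},{"xyz":[-0.001,-0.007,0.06],"turn":0},{"xyz":[-0.001,-0.007,0.11],"turn":0},{"xyz":[-0.001,-0.007,0.16],"turn":0},{"xyz":[-0.001,-0.007,0.21],"turn":0},{"xyz":[-0.001,-0.007,0.25],"turn":0},{"xyz":[-0.001,-0.007,0.28],"turn":0},{"xyz":[-0.001,-0.007,0.305],"turn":0},{"xyz":[-0.001,-0.007,0.32],"turn":0},{"xyz":[-0.001,-0.007,0.325],"turn":0}]' 
python3 - <<'E'
from h import *
goto([.5426,.2585,.0198],79.35)
E
```

```text
time: 9.0
ee_pos: [0.5429, 0.2592, 0.0246]
tcp_rot: [0.0, 0.996, -0.092, -0.0]
contact_force: [-0.5, -0.7, -4.0]
width: 0.651
finger_force: 40.0
t 9.0 p [0.5429 0.2592 0.0246] shift m [-0.0002  0.0007  0.0048] scaled [-0.0006  0.0018  0.0121]
tool y yaw -100.57 tilt [-0. -0. -1.] q6 2.198
world yaw change -0.08 turn scaled 0.0009 (tool z down)
```

```bash
python3 -m jog '[{"xyz":[0,0,0.002],"turn":0},{"xyz":[0,0,0.004],"turn":0},{"xyz":[0,0,0.006],"turn":0},{"xyz":[0,0,0.008],"turn":0},{"xyz":[0,0,0.009],"turn":0},{"xyz":[0,0,0.01],"turn":0},{"xyz":[0,0,0.011],"turn":0},{"xyz":[0,0,0.012],"turn":0},{"xyz":[0,0,0.012],"turn":0},{"xyz":[0,0,0.012],"turn":0}]' 
```

```text
time: 10.25
ee_pos: [0.5429, 0.2591, 0.02]
tcp_rot: [0.0, 0.996, -0.092, -0.0]
contact_force: [-0.8, -0.5, -5.3]
width: 0.65
finger_force: 40.0
```

```bash
python3 -m jog '[{"xyz":[0,0,0.0005],"turn":0},{"xyz":[0,0,0.001],"turn":0},{"xyz":[0,0,0.0015],"turn":0},{"xyz":[0,0,0.002],"turn":0},{"xyz":[0,0,0.0025],"turn":0},{"xyz":[0,0,0.003],"turn":0},{"xyz":[0,0,0.003],"turn":0},{"xyz":[0,0,0.003],"turn":0},{"xyz":[0,0,0.003],"turn":0},{"xyz":[0,0,0.003],"turn":0}]' 
```

```text
time: 11.5
ee_pos: [0.5429, 0.2591, 0.0198]
tcp_rot: [-0.0, 0.996, -0.092, 0.0]
contact_force: [-4.6, -1.4, 11.9]
width: 0.653
finger_force: 40.0
```

```bash
python3 -m jog '[{"xyz":[0,0,0],"turn":0},{"xyz":[0,0,0],"turn":0},{"xyz":[0,0,0],"turn":0},{"xyz":[0,0,0],"turn":0},{"xyz":[0,0,-0.02],"turn":0},{"xyz":[0,0,-0.07],"turn":0},{"xyz":[0,0,-0.14],"turn":0},{"xyz":[0,0,-0.22],"turn":0},{"xyz":[0,0,-0.3],"turn":0},{"xyz":[0,0,-0.35],"turn":0}]' 0.12
python3 - <<'E'
from h import *
c=camera_info("wrist");p,d=get_image("wrist");W=cloud(d,c);z=W[...,2];cv2.imwrite("pics/w3.png",p[:,:,::-1])
hsv=cv2.cvtColor(p,cv2.COLOR_RGB2HSV)
rect(W,(abs(z-.045)<.006)&(hsv[...,1]<60)&(abs(W[...,0]-.543)<.08)&(abs(W[...,1]-.259)<.06),"heat in box")
goto([.45,-.069,.16],75.9)
goto([.45,-.069,.16],-14.1)
E
```

```text
time: 12.75
ee_pos: [0.5437, 0.2595, 0.1622]
tcp_rot: [-0.001, 0.996, -0.092, 0.001]
contact_force: [-0.9, 0.2, -0.1]
width: 0.879
finger_force: 0.0
heat in box 2818 c [0.5422 0.2595] size [0.0598 0.0903] ang 79.4 z [0.0421 0.0447 0.0458]
t 12.8 p [0.5447 0.26   0.1643] shift m [-0.0328  0.3408  0.0029] scaled [-0.082   0.852   0.0074]
tool y yaw -100.57 tilt [ 0.0055  0.0026 -1.    ] q6 2.198
world yaw change -3.53 turn scaled 0.0393 (tool z down)
t 12.8 p [0.5447 0.26   0.1643] shift m [-0.0328  0.3408  0.0029] scaled [-0.082   0.852   0.0074]
tool y yaw -100.57 tilt [ 0.0055  0.0026 -1.    ] q6 2.198
world yaw change 86.47 turn scaled -0.9607 (tool z down)
```

View pics/w3.png

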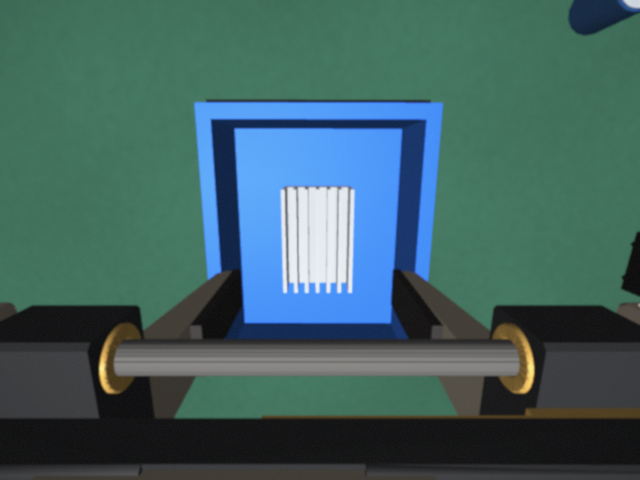

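The wrist view shows the heatsink flat, fins up, in the box at about (317,240), clear of the fingers. Next is the black fan.

```bash
python3 -m jog '[{"xyz":[0,0.04,0],"turn":0},{"xyz":[-0.01,0.12,0],"turn":0.01},{"xyz":[-0.02,0.24,0],"turn":0.02},{"xyz":[-0.04,0.37,0],"turn":0.03},{"xyz":[-0.05,0.5,0],"turn":0.04},{"xyz":[-0.06,0.62,0],"turn":0.04},{"xyz":[-0.07,0.73,0],"turn":0.04},{"xyz":[-0.08,0.81,0],"turn":0.04},{"xyz":[-0.08,0.848,0],"turn":0.04},{"xyz":[-0.08,0.848,0],"turn":0.04}]' 0
python3 -m jog '[{"xyz":[0,0,0],"turn":0},{"xyz":[0,0,0],"turn":0},{"xyz":[0,0,0.02],"turn":0},{"xyz":[0,0,0.05],"turn":0},{"xyz":[0,0,0.08],"turn":0},{"xyz":[0,0,0.1],"turn":0},{"xyz":[0,0,0.1],"turn":0},{"xyz":[0,0,0.1],"turn":0},{"xyz":[0,0,0.1],"turn":0},{"xyz":[0,0,0.1],"turn":0}]'
python3 - <<'E'
from h import *
c=camera_info("wrist");p,d=get_image("wrist");W=cloud(d,c);z=W[...,2];cv2.imwrite("pics/w4.png",p[:,:,::-1])
m=(abs(z-.022)<.007)&(abs(W[...,0]-.45)<.05)&(abs(W[...,1]+.069)<.05)
rect(W,m,"fan");rect(W,m&(z>.021),"fan top")
goto([.45,-.069,.014],76)
E
```

```text
time: 14.05
ee_pos: [0.4488, -0.069, 0.1584]
tcp_rot: [-0.0, 0.992, -0.124, -0.0]
contact_force: [0.4, 0.1, -0.5]
width: 0.999
finger_force: 0.0
time: 15.3
ee_pos: [0.4495, -0.0685, 0.1191]
tcp_rot: [0.0, 0.992, -0.123, 0.0]
contact_force: [0.2, 1.1, 0.7]
width: 1.0
finger_force: 0.0
fan 3661 c [ 0.4502 -0.069 ] size [0.0653 0.0652] ang 76.0 z [0.0157 0.0239 0.0257]
fan top 2957 c [ 0.45   -0.0687] size [0.0651 0.0652] ang 76.7 z [0.022  0.0243 0.0257]
t 15.35 p [ 0.4494 -0.0685  0.119 ] shift m [0.0006 0.0004 0.105 ] scaled [0.0015 0.0009 0.2626]
tool y yaw -104.17 tilt [ 6.e-04 -1.e-04 -1.e+00] q6 1.664
world yaw change 0.17 turn scaled -0.0019 (tool z down)
```

View pics/w4.png

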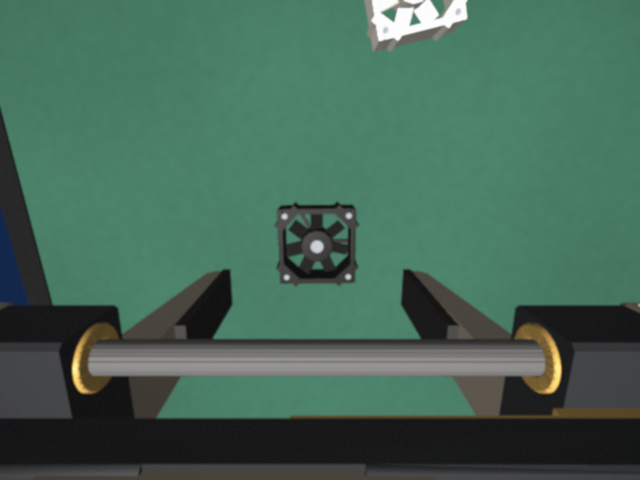

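The fan is at (317,245), square between the fingers.

```bash
python3 -m jog '[{"xyz":[0,0,0.03],"turn":0},{"xyz":[0.001,0,0.08],"turn":0},{"xyz":[0.001,0,0.13],"turn":0},{"xyz":[0.001,0,0.18],"turn":0},{"xyz":[0.001,0,0.22],"turn":0},{"xyz":[0.001,0,0.245],"turn":0},{"xyz":[0.001,0,0.258],"turn":0},{"xyz":[0.001,0,0.264],"turn":0},{"xyz":[0.001,0,0.264],"turn":0},{"xyz":[0.001,0,0.264],"turn":0}]' 
python3 -m jog '[{"xyz":[0,0,0],"turn":0},{"xyz":[0,0,0],"turn":0},{"xyz":[0,0,0],"turn":0},{"xyz":[0,0,0],"turn":0},{"xyz":[0,0,0],"turn":0},{"xyz":[0,0,0],"turn":0},{"xyz":[0,0,0],"turn":0},{"xyz":[0,0,0],"turn":0},{"xyz":[0,0,0],"turn":0},{"xyz":[0,0,0],"turn":0}]' 1 15
```

```text
time: 16.6
ee_pos: [0.4499, -0.0686, 0.0135]
tcp_rot: [0.0, 0.992, -0.123, 0.0]
contact_force: [-0.6, -0.6, -0.4]
width: 1.001
finger_force: 0.0
time: 17.85
ee_pos: [0.4497, -0.0685, 0.0132]
tcp_rot: [-0.0, 0.992, -0.123, 0.0]
contact_force: [-0.4, 0.7, 3.2]
width: 0.648
finger_force: 15.0
```

```bash
python3 -m jog '[{"xyz":[0,0,-0.01],"turn":0},{"xyz":[0,0,-0.04],"turn":0},{"xyz":[0,0,-0.09],"turn":0},{"xyz":[0,0,-0.15],"turn":0},{"xyz":[0,0,-0.21],"turn":0},{"xyz":[0,0,-0.27],"turn":0},{"xyz":[0,0,-0.32],"turn":0},{"xyz":[0,0,-0.35],"turn":0},{"xyz":[0,0,-0.36],"turn":0},{"xyz":[0,0,-0.36],"turn":0}]' 
python3 - <<'E'
from h import *
goto([.5422,.2595,.157],79.4)
E
```

```text
time: 19.1
ee_pos: [0.4495, -0.0685, 0.157]
tcp_rot: [-0.0, 0.992, -0.123, -0.0]
contact_force: [-0.3, 0.3, -0.7]
width: 0.652
finger_force: 15.0
t 19.1 p [ 0.4495 -0.0685  0.157 ] shift m [ 0.0096 -0.3407  0.    ] scaled [ 2.410e-02 -8.518e-01  1.000e-04]
tool y yaw -104.16 tilt [-2.e-04  0.e+00 -1.e+00] q6 1.663
world yaw change 3.56 turn scaled -0.0396 (tool z down)
```

```bash
python3 -m jog '[{"xyz":[0,-0.04,0],"turn":0},{"xyz":[0,-0.12,0],"turn":-0.01},{"xyz":[0.01,-0.24,0],"turn":-0.02},{"xyz":[0.01,-0.37,0],"turn":-0.03},{"xyz":[0.02,-0.5,0],"turn":-0.04},{"xyz":[0.02,-0.62,0],"turn":-0.04},{"xyz":[0.024,-0.73,0],"turn":-0.04},{"xyz":[0.024,-0.81,0],"turn":-0.04},{"xyz":[0.024,-0.852,0],"turn":-0.04},{"xyz":[0.024,-0.852,0],"turn":-0.04}]'
python3 -m jog '[{"xyz":[0,0,0],"turn":0},{"xyz":[0,0,0],"turn":0},{"xyz":[0,0,0.02],"turn":0},{"xyz":[0,0,0.05],"turn":0},{"xyz":[0,0,0.09],"turn":0},{"xyz":[0,0,0.12],"turn":0},{"xyz":[0,0,0.15],"turn":0},{"xyz":[0,0,0.17],"turn":0},{"xyz":[0,0,0.18],"turn":0},{"xyz":[0,0,0.18],"turn":0}]'
python3 - <<'E'
from h import *
c=camera_info("top");p,d=get_image("top")
goto([.5422,.2595,.0582],79.4)
E
```

```text
time: 20.35
ee_pos: [0.5419, 0.2603, 0.1565]
tcp_rot: [0.0, 0.996, -0.091, -0.0]
contact_force: [0.2, 0.1, -0.6]
width: 0.652
finger_force: 15.0
time: 21.6
ee_pos: [0.5424, 0.2596, 0.0851]
tcp_rot: [0.0, 0.996, -0.092, -0.0]
contact_force: [-0.5, -0.2, -0.5]
width: 0.649
finger_force: 15.0
t 21.65 p [0.5425 0.2597 0.0854] shift m [-0.0003  0.0002  0.0272] scaled [-0.0007  0.0005  0.0679]
tool y yaw -100.56 tilt [ 3.e-04  1.e-04 -1.e+00] q6 2.199
world yaw change -0.04 turn scaled 0.0004 (tool z down)
```

```bash
python3 -m jog '[{"xyz":[0,0,0.015],"turn":0},{"xyz":[0,0,0.03],"turn":0},{"xyz":[0,0,0.043],"turn":0},{"xyz":[0,0,0.052],"turn":0},{"xyz":[0,0,0.058],"turn":0},{"xyz":[0,0,0.062],"turn":0},{"xyz":[0,0,0.064],"turn":0},{"xyz":[0,0,0.066],"turn":0},{"xyz":[0,0,0.067],"turn":0},{"xyz":[0,0,0.067],"turn":0}]'
python3 -m jog '[{"xyz":[0,0,0.0005],"turn":0},{"xyz":[0,0,0.001],"turn":0},{"xyz":[0,0,0.0015],"turn":0},{"xyz":[0,0,0.002],"turn":0},{"xyz":[0,0,0.0025],"turn":0},{"xyz":[0,0,0.0025],"turn":0},{"xyz":[0,0,0.0025],"turn":0},{"xyz":[0,0,0.0025],"turn":0},{"xyz":[0,0,0.0025],"turn":0},{"xyz":[0,0,0.0025],"turn":0}]'
```

```text
time: 22.9
ee_pos: [0.5424, 0.2596, 0.0584]
tcp_rot: [-0.0, 0.996, -0.092, 0.0]
contact_force: [-0.7, -0.1, -0.1]
width: 0.652
finger_force: 15.0
time: 24.15
ee_pos: [0.5424, 0.2596, 0.0582]
tcp_rot: [-0.0, 0.996, -0.092, 0.0]
contact_force: [-2.5, -1.6, 10.2]
width: 0.652
finger_force: 15.0
```

In contact; release and retreat.

```bash
python3 -m jog '[{"xyz":[0,0,0],"turn":0},{"xyz":[0,0,0],"turn":0},{"xyz":[0,0,0],"turn":0},{"xyz":[0,0,0],"turn":0},{"xyz":[0,0,-0.02],"turn":0},{"xyz":[0,0,-0.07],"turn":0},{"xyz":[0,0,-0.14],"turn":0},{"xyz":[0,0,-0.2],"turn":0},{"xyz":[0,0,-0.25],"turn":0},{"xyz":[0,0,-0.27],"turn":0}]' 0.12
python3 -m jog '[{"xyz":[0,0.05,0],"turn":0},{"xyz":[0,0.15,0],"turn":0},{"xyz":[0,0.27,0],"turn":0},{"xyz":[0,0.4,-0.05],"turn":0},{"xyz":[0,0.5,-0.1],"turn":0},{"xyz":[0,0.6,-0.1],"turn":0},{"xyz":[0,0.7,-0.1],"turn":0},{"xyz":[0,0.75,-0.1],"turn":0},{"xyz":[0,0.75,-0.1],"turn":0},{"xyz":[0,0.75,-0.1],"turn":0}]' 
python3 - <<'E'
from h import *
c=camera_info("top");p,d=get_image("top");W=cloud(d,c);z=W[...,2];cv2.imwrite("pics/t5.png",cv2.resize(p[150:350,60:260,::-1],None,fx=3,fy=3))
hsv=cv2.cvtColor(p,cv2.COLOR_RGB2HSV);w=(abs(W[...,0]-.542)<.07)&(abs(W[...,1]-.26)<.05)
rect(W,w&(abs(z-.069)<.007)&(hsv[...,2]<110),"fan");rect(W,w&(abs(z-.043)<.01)&(hsv[...,1]<70),"heat")
w=(abs(W[...,0]-.607)<.05)&(abs(W[...,1]+.176)<.05)
rect(W,w&(abs(z-.025)<.008),"white")
E
```

```text
time: 25.4
ee_pos: [0.543, 0.2599, 0.1671]
tcp_rot: [-0.001, 0.996, -0.092, 0.001]
contact_force: [0.3, -0.3, 0.2]
width: 0.882
finger_force: 0.0
time: 26.65
ee_pos: [0.4868, -0.0353, 0.2049]
tcp_rot: [-0.0, 0.996, -0.092, -0.0]
contact_force: [-0.5, -0.5, 0.5]
width: 0.879
finger_force: 0.0
fan 589 c [0.542  0.2578] size [0.0632 0.0633] ang 80.3 z [0.0627 0.0689 0.072 ]
heat 672 c [0.5409 0.2577] size [0.0626 0.0881] ang 79.1 z [0.034  0.0432 0.0493]Traceback (most recent call last):
  File "<stdin>", line 6, in <module>
  File "h.py", line 11, in rect
    (c,s,a)=cv2.minAreaRect(p);print(name,m.sum(),"c",np.round(c,4),"size",np.round(s,4),"ang",round(a,1),"z",np.round(np.percentile(z,[5,50,95]),4))
                                                                                                                       ~~~~~~~~~~~~~^^^^^^^^^^^^^
    return _quantile_unchecked(
        a, q, axis, out, overwrite_input, method, keepdims, weights)
    return _ureduce(a,
                    func=_quantile_ureduce_func,
    ...<5 lines>...
                    overwrite_input=overwrite_input,
                    method=method)
    r = func(a, **kwargs)
    result = _quantile(arr,
                       quantiles=q,
    ...<2 lines>...
                       out=out,
                       weights=wgt)
    slices_having_nans = np.isnan(arr[-1, ...])
                                  ~~~^^^^^^^^^
IndexError: index -1 is out of bounds for axis 0 with size 0
```

View pics/t5.png

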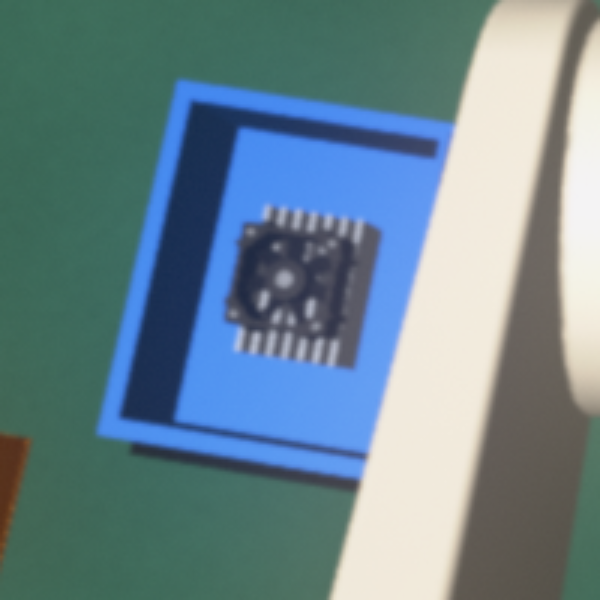

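The fan (crop 290,278) lies flat on the fins and is centred to about 1 mm. Its top is at about 70 mm. The arm hides the white fan in this view, but nothing came near it.

```bash
python3 -c "
from bench import r
print(r.close_job())"
```

```text
the job is handed in; nothing more can be done
None
```

The job is handed in at about 27 s of the 64 s allowed: the heatsink lies flat in the box with its fins up, and the black fan lies flat on the fins, centred to about 1 mm; the arm never went near the white fan, though it hid it in the last picture, so I did not re-measure its position.

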